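Put away the lantern painter's brushes and paddles

TASK

Tidy the lantern painter's bench: lay both brushes in the lidded wooden box and the wooden stirring paddle flat in the open metal tray. Once all three are away, shut the box's lid fully and gently, without slamming it, and leave the tin, the bowl and the mug where they are.

Things in the scene. Friction and masses are not known exactly. Their poses are not given: they have to be found in the camera images.
- brush_wide: Flat paint brush, 145 mm long, lying flat on the bench, handle of light wood 20 mm wide and 14 mm thick, steel ferrule and stiff dark brown bristles 44 mm wide. Origin: underside, mid-length (on the handle, 10 mm behind the ferrule). x points along it to the bristles, z up.
- brush_narrow: Flat paint brush as above but 135 mm long, ferrule and bristles 30 mm wide, handle 20 mm wide and 14 mm thick. Origin: underside, mid-length (on the handle, 5 mm behind the ferrule). x points to the bristles, z up.
- paddle: Stirring paddle of plain light wood, 145 mm long, 10 mm thick, handle 20 mm wide, flat blade 44 mm wide and 50 mm long at one end. Origin: underside, mid-length (on the handle, 22 mm behind the blade). x points along it to the blade, z up.
- brush_box: Open wooden box with a hinged lid, fixed to the bench, 155 (x) x 210 (y) mm outside, 50 mm high, walls 6 mm, floor about 6 mm thick. Origin: centre of its underside. x is across its width towards the hinged side, y along its length, z up.
- box_lid (a joint): Angle of the box's wooden lid (155 x 210 mm, 8 mm thick, small brass knob 35 mm tall on its outer face near the free edge): 0 shut flat on the rim, about 1.57 standing upright. The hinge runs along y on the box's +x rim, 50 mm above the bench; it is stiff, and the lid stays wherever it is left.
- box_lid_hinge (a point): Middle of the lid's hinge line.
- box_lid_handle (a point): Grip point of the lid's brass knob, halfway along the lid near its free edge.
- paddle_tray: Open steel tray without a lid, fixed to the bench, 135 (x) x 210 (y) mm outside, 40 mm high, walls 4 mm, floor about 4 mm thick. Origin: centre of its underside. x across its width, y along its length, z up.
- tin: Closed tin can, 90 mm across, 110 mm high, standing on the bench, to be left alone. Origin: centre of its underside.
- bowl: White bowl, 140 mm across, 55 mm high, to be left alone. Origin: centre of its underside.
- mug: White mug, 76 mm across, 85 mm high, with a handle, to be left alone. Origin: centre of its underside.
Mind the look-alikes: they are no part of the job. What is shaped like the brush_narrow but green, purple or red is not meant.

How it is judged:
By the outcome, as a careful person would: the job done as asked, in the order asked, and still so for the second after the job is handed in, with the robot touching nothing.
It also fails if it takes over 72 s, if anything falls off the work surface, if the arm or the gripper's body presses on something with over 40 N, if the wrist force passes 120 N, or if a joint passes its speed limit or range.

ROBOT

A 6-joint arm with a two-finger parallel gripper is mounted at the origin on the work surface. World frame = base frame: x ahead of the robot, y to its left, z up, the work surface at z = 0. Lengths are in m, angles in rad, forces in N, time in s.
With the tool pointing down it reaches from about 0.3 to 0.85 m from the base axis. Payload 4.2 kg.
Tool frame: the origin (TCP) lies on the centre line of the jaws, within the pads' length; the fingertips stand bot.finger_overhang ahead of it and the grasp point (between the pads) lies 3 mm ahead of it (bot.finger_overhang is the distance from the TCP to the fingertips, in m); z points along the fingers, y is the line along which they close (so a half turn about z gives the same grasp; the last joint's range is limited). The gripper opens to 91 mm and grips with 3 to 60 N. Pads are 32 mm wide; open, the fingers measure 118 mm over their backs; the gripper's body (76 mm by 178 mm) begins 60 mm behind the grasp point.
Start: joints at [-1.363, 0.32, 1.565, -0, 1.257, -0.02], TCP at [0.13, -0.56, 0.236] pointing down, gripper open.
Joint ranges: [-3.11, 3.11], [-0.84, 2.01], [0.21, 2.61], [-1.34, 4.49], [0.05, 2.63], [-2.56, 2.56]. Speed limits (rad/s): [2.57, 2.57, 3.14, 3.14, 3.14, 3.14].

INTERFACE

Orientations are given as a 3x3 rotation matrix whose columns are the frame's x, y, z axes.
In Python, from station import bot, get_obs, grab_frame, camera_info gives the robot as it stands. Calls block until the motion is done:
- bot.move_to(position, orientation): joint-space move of the TCP to a pose.
- bot.move_straight(position, max_speed=0.15, frame=None, guard=None): straight line of the TCP; frame=None keeps the orientation; max_speed is the mean speed in m/s. With guard (N) it stops when the force on the tool has changed by that much, and returns True; else False.
- bot.goto_joints(angles): joint-space move.
- bot.command_gripper(opening, grasp_force=None): finger opening in m; grasp_force is the grip in N (None keeps the last); returns when the fingers have stopped.
- bot.pause(seconds).
- bot.inverse_kinematics(position, orientation): joint angles nearest the present ones, or None.
- get_obs(): the state.
- grab_frame(name): name is "scene" or "side" or "wrist"; returns the picture (400x640x3 uint8, red, green, blue); there is no depth.
- camera_info(name): a dict with "fx", "fy", "cx", "cy" (pixels), "rvec" (rotation vector, rad) and "tvec" (3), from world to camera coordinates, as OpenCV has them; the wrist camera has in their place "tool_from_camera" (4x4, takes a point from camera to tool coordinates, whose origin is the TCP and whose axes are the flange's). Camera axes: x right, y down, z forward; pixel columns grow to the right and rows downward; lengths in m; the calibration is good to about 2 mm. A picture is of the moment at which its call begins: read the wrist's pose just before it. camera_info takes no time and is no camera call.
A pose or a line that the arm cannot do raises bot.Unreachable and nothing moves.
- bot.job_done(): hands the job in; it is judged then, once.
The state is a dict: "t": time; "q": joint angles; "joint_velocities": joint speeds; "effort": joint torques, N m; "ee_pos": TCP position; "tcp_rot": TCP orientation; "wrist_force": force on the tool from outside, world axes, zero at the start; "moment": the same for the moment, N m; "gripper_width": finger opening in m; "grip_force": force on a finger pad.
Only numpy, scipy, OpenCV 4.12 (cv2) and the standard library are available. Lean on these libraries where they do the work, as an engineer would, in place of code of your own. Each camera call takes 0.05 s, during which the arm holds its last target. There are 200 camera calls.

## Working session

There is one attempt and no reset: what is moved stays moved. The work goes in short steps, each a Python script; the robot and the scene stay as the last script left them, time stands still between calls to the robot, and variables do not carry over. Pictures are saved under pics/ and viewed, at most 10 in all, crops included, and the job is handed in when it is done.

```bash
mkdir -p pics; ls; python3 - <<'E'
from station import bot,get_obs,grab_frame,camera_info
import cv2
for n in ("scene","side"):
    cv2.imwrite(f"pics/{n}0.png",cv2.resize(grab_frame(n)[:,:,::-1],(800,500),interpolation=cv2.INTER_CUBIC))
    print(camera_info(n))
print(camera_info("wrist"),bot.finger_overhang,get_obs())
E
```

```text
pics
{'fx': 443.55776473537196, 'fy': 443.55776473537196, 'cx': 325.2504474445191, 'cy': 204.06031431531986, 'rvec': array([ 1.60379387,  2.02397172, -0.77347792]), 'tvec': array([ 0.1310848 , -0.36170894,  1.44909581])}
{'fx': 414.71007816634983, 'fy': 414.71007816634983, 'cx': 316.05966926594414, 'cy': 209.54554184012235, 'rvec': array([ 0.70790727, -2.51985975,  1.28025177]), 'tvec': array([0.50508546, 0.24746326, 1.06598446])}
{'fx': 327.55542836438383, 'fy': 327.55542836438383, 'cx': 318.7814083761132, 'cy': 203.22660993290526, 'tool_from_camera': array([[-1.11449039e-03, -9.68234871e-01, -2.50039981e-01,
         7.06722233e-02],
       [ 9.99999150e-01, -9.09708788e-04, -9.34561231e-04,
        -2.48513644e-04],
       [ 6.77411206e-04, -2.50040810e-01,  9.68235062e-01,
        -1.48500865e-01],
       [ 0.00000000e+00,  0.00000000e+00,  0.00000000e+00,
         1.00000000e+00]])} 0.022 {'t': 0.1, 'q': array([-1.36300753e+00,  3.20233419e-01,  1.56557450e+00, -6.03668506e-07,
        1.25739224e+00, -1.99850568e-02]), 'joint_velocities': array([ 0.00018683, -0.00217262, -0.00158076,  0.00123352,  0.0003512 ,
        0.00055788]), 'effort': array([ 3.12410148e-04, -4.13332164e+01, -2.32510078e+01,  7.29597453e-02,
        4.22392460e-02, -5.10220286e-05]), 'ee_pos': array([ 0.12976176, -0.55973101,  0.23519441]), 'tcp_rot': array([[ 9.74171456e-01,  2.25809354e-01, -3.32185825e-04],
       [ 2.25809596e-01, -9.74170187e-01,  1.57281216e-03],
       [ 3.15501711e-05, -1.60719946e-03, -9.99998708e-01]]), 'wrist_force': array([-0.68356435, -0.0219421 ,  0.17979765]), 'moment': array([ 0.03762289,  0.01856239, -0.04139526]), 'grip_force': 0.0, 'gripper_width': 0.09122854494334202}
```

View pics/scene0.png

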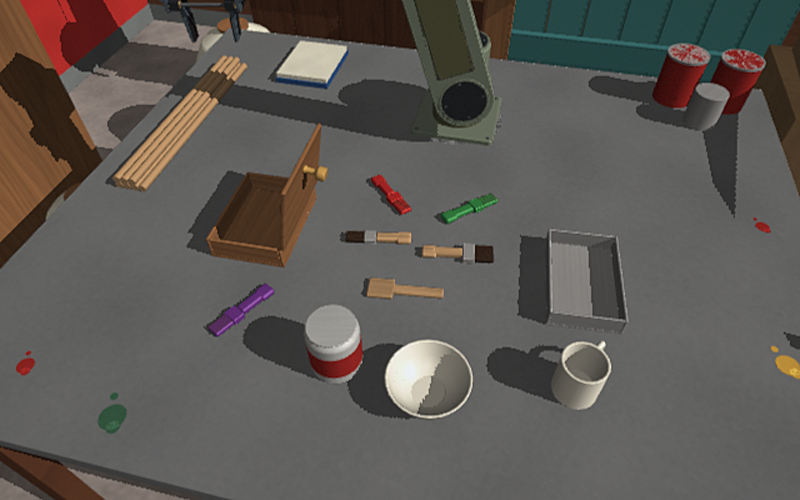

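View pics/side0.png

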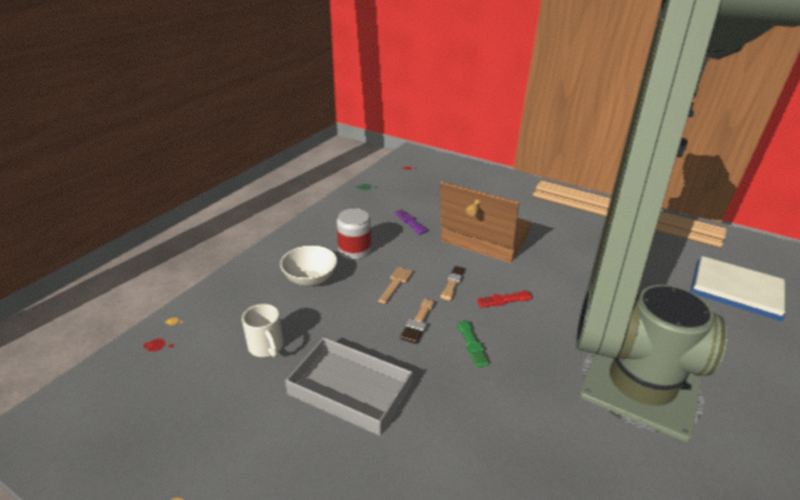

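Scene (800×500 picture): narrow brush is at (345–410, 237), wide brush at (422–493, 253), paddle at (366–443, 290). The box is at (265, 220) with its lid upright, and the tray is at (587, 280). The look-alikes are red (390, 195), green (470, 208) and purple (240, 310). The natural-wood brush with narrow bristles at (378, 237) fits brush_narrow. I'll enlarge to confirm.

```bash
cat > h.py <<'E'
from station import bot,get_obs,grab_frame,camera_info
import numpy as np, cv2
def pix2w(name,uv,z,pose=None):
    c=camera_info(name)
    uv=np.atleast_2d(np.array(uv,float))
    d=np.c_[(uv[:,0]-c['cx'])/c['fx'],(uv[:,1]-c['cy'])/c['fy'],np.ones(len(uv))]
    if name=="wrist":
        T=c['tool_from_camera'];p,R=pose
        o=R@T[:3,3]+p; d=d@(R@T[:3,:3]).T
    else:
        R=cv2.Rodrigues(c['rvec'])[0]; o=-R.T@c['tvec']; d=d@R
    z=np.broadcast_to(z,len(uv))
    return o+d*((z-o[2])/d[:,2])[:,None]
def down(a):  # tool x at angle a in world, z down
    c,s=np.cos(a),np.sin(a)
    return np.array([[c,s,0],[s,-c,0],[0,0,-1.]])
def snap(name,fn,crop=None,k=1):
    o=get_obs(); im=grab_frame(name)[:,:,::-1]
    if crop: x0,y0,x1,y1=crop; im=im[y0:y1,x0:x1]
    cv2.imwrite("pics/"+fn,cv2.resize(im,None,fx=k,fy=k,interpolation=cv2.INTER_CUBIC))
    return np.array(o['ee_pos']),np.array(o['tcp_rot'])
E
python3 - <<'E'
from h import *
snap("scene","s1.png",(260,130,420,250),5)
snap("scene","s2.png",(150,90,350,220),4)
E
```

```text
(no output)
```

View pics/s1.png

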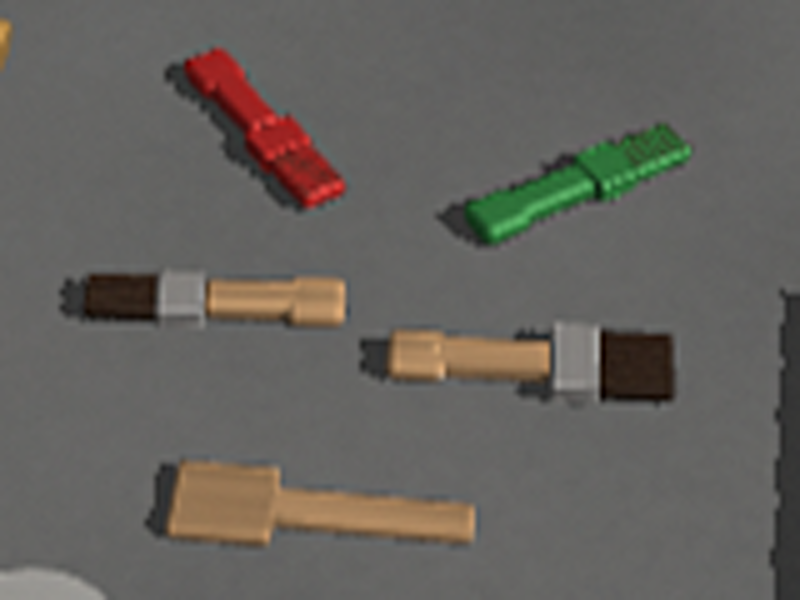

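View pics/s2.png

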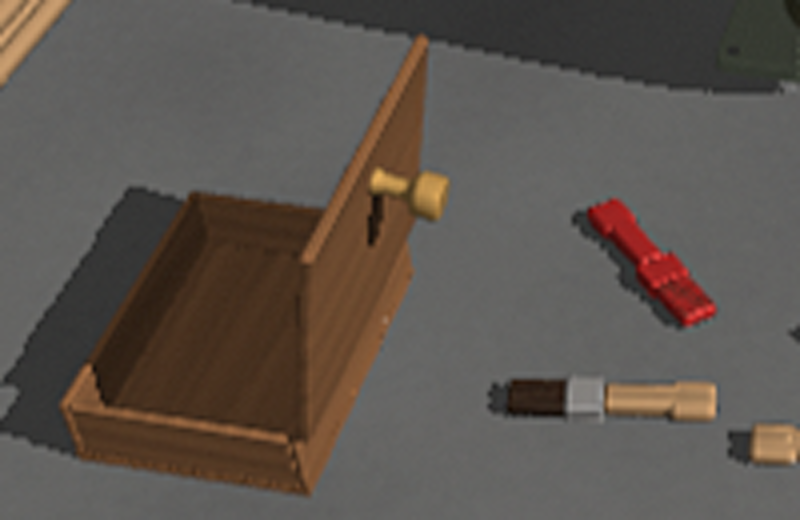

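The crops confirm the natural-wood, brown-bristled brushes and the paddle. Narrow runs from tip (86,296) to end (346,301), wide from tip (673,366) to end (390,354), and the paddle from blade (172,502) to end (474,523), all in s1. In s2 the box rim corners are (62,405), (303,440) and (192,193), and the lid top edge runs from (305,262) to (425,38).

```bash
python3 - <<'E'
from h import *
np.set_printoptions(precision=3,suppress=True)
a=lambda l:np.array(l)/5+[260,130]
b=lambda l:np.array(l)/4+[150,90]
for n,t,e in(("narrow",(86,296),(346,301)),("wide",(673,366),(390,354)),("paddle",(172,502),(474,523))):
    w=pix2w("scene",a([t,e]),.011 if n!='paddle' else .008);d=w[0]-w[1];print(n,w[:,:2],"mid",w.mean(0)[:2],"len",np.linalg.norm(d),"yaw",np.arctan2(d[1],d[0]))
print("rim",pix2w("scene",b([(62,405),(303,440),(192,193)]),.05))
print("bot",pix2w("scene",b([(82,460),(310,493)]),0))
print("lidtop",pix2w("scene",b([(305,262),(425,38)]),.205))
print("tray",pix2w("scene",np.array([(550,230),(617,236),(626,322),(549,317)])/1.25,.04))
print("traybot",pix2w("scene",np.array([(625,332),(550,326)])/1.25,0))
print("knob",pix2w("scene",b([(375,183),(435,196)]),[.17,.17]))
E
```

```text
narrow [[ 0.49  -0.147]
 [ 0.463 -0.015]] mid [ 0.476 -0.081] len 0.13434376569720058 yaw -1.3672415867621364
wide [[0.469 0.154]
 [0.494 0.014]] mid [0.481 0.084] len 0.14209768642423723 yaw 1.743678467173731
paddle [[ 0.608 -0.067]
 [ 0.588  0.075]] mid [0.598 0.004] len 0.14422016365909335 yaw -1.4285191103463177
rim [[ 0.594 -0.397  0.05 ]
 [ 0.588 -0.243  0.05 ]
 [ 0.389 -0.403  0.05 ]]
bot [[ 0.595 -0.398  0.   ]
 [ 0.588 -0.247  0.   ]]
lidtop [[ 0.594 -0.211  0.205]
 [ 0.387 -0.216  0.205]]
tray [[0.405 0.258 0.04 ]
 [0.392 0.389 0.04 ]
 [0.602 0.4   0.04 ]
 [0.622 0.269 0.04 ]]
traybot [[ 0.594  0.41   0.   ]
 [ 0.611  0.278 -0.   ]]
knob [[ 0.484 -0.217  0.17 ]
 [ 0.487 -0.179  0.17 ]]
```

```bash
cat >> h.py <<'E'
np.set_printoptions(precision=3,suppress=True)
def pick(p,yaw,off,a,width=.07,z=.0255,force=25):
    g=np.array(p)+off*np.array([np.cos(yaw),np.sin(yaw)])
    bot.command_gripper(width)
    bot.move_to([*g,.12],down(a))
    bot.move_straight([*g,z],.15)
    bot.command_gripper(0,force)
    o=get_obs();print("grip",o['gripper_width'],o['grip_force'])
    bot.move_straight([*g,.30],.25)
    o=get_obs();print("up",o['t'],o['gripper_width'],o['grip_force'],o['q'])
E
python3 - <<'E'
from h import *
print("tin",pix2w("scene",np.array([(333,325)])/1.25,.11),"bowl",pix2w("scene",np.array([(428,378)])/1.25,.05))
p=get_obs()['ee_pos']
bot.move_straight([p[0],p[1],.38],.25)
bot.move_to([.47,-.07,.32],down(1.774))
pick((.476,-.081),-1.367,-.016,1.774)
bot.move_to([.50,-.345,.33],down(.03))
pose=snap("wrist","w1.png",None,1.25); print(pose,get_obs()['t'])
E
```

```text
tin [[ 0.769 -0.074  0.11 ]] bowl [[0.794 0.087 0.05 ]]
grip 0.019950701581744675 25.000089704990387
up 7.2667 0.019922122557307347 24.999677538871765 [-0.161  0.128  1.661  0.     1.355 -0.365]
(array([ 0.5  , -0.344,  0.329]), array([[ 1.   ,  0.031, -0.001],
       [ 0.031, -1.   ,  0.001],
       [-0.001, -0.001, -1.   ]])) 8.4833
```

View pics/w1.png

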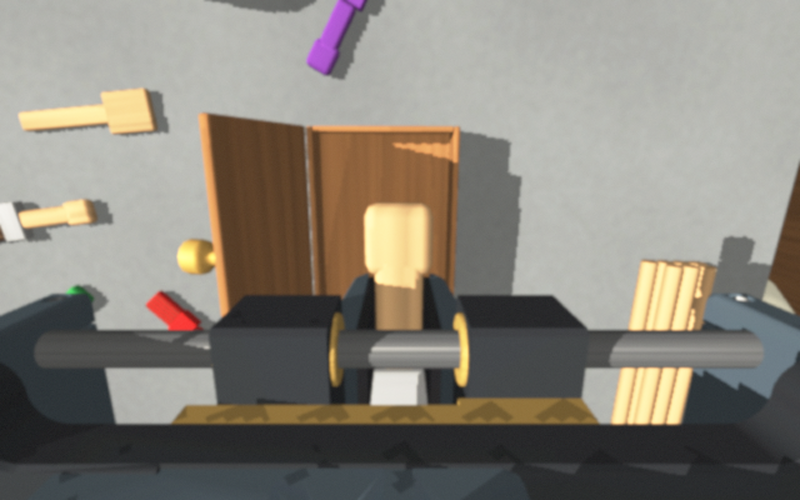

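The wrist view shows the brush held along the box. The rim's far edge is at v≈127, with outer corners at (460,127) and (309,127). The right rim continues to (457,260), and the lid leans open with its knob at (195,257).

```bash
python3 - <<'E'
from h import *
o=get_obs();pose=(np.array(o['ee_pos']),np.array(o['tcp_rot']))
print(pix2w("wrist",np.array([(460,127),(309,127),(457,262),(314,270),(453,140)])/1.25,.05,pose))
print("lidtop",pix2w("wrist",np.array([(203,115),(225,305)])/1.25,.20,pose))
print("knob tip",pix2w("wrist",np.array([(180,257),(212,257)])/1.25,.17,pose))
E
```

```text
[[ 0.593 -0.402  0.05 ]
 [ 0.588 -0.251  0.05 ]
 [ 0.453 -0.408  0.05 ]
 [ 0.439 -0.253  0.05 ]
 [ 0.58  -0.395  0.05 ]]
lidtop [[ 0.587 -0.214  0.2  ]
 [ 0.457 -0.219  0.2  ]]
knob tip [[ 0.483 -0.173  0.17 ]
 [ 0.484 -0.198  0.17 ]]
```

```bash
cat >> h.py <<'E'
def lower(p,zc,zt,guard=6):
    bot.move_straight([*p,zc],.25)
    hit=bot.move_straight([*p,zt],.04,guard=guard)
    print("lower",hit,get_obs()['ee_pos'])
E
python3 - <<'E'
from h import *
p=(.506,-.362)
bot.move_to([*p,.30],down(.03))
lower(p,.045,.031)
bot.command_gripper(.027); bot.pause(.1)
bot.move_straight([*p,.30],.25)
bot.move_to([.48,.06,.25],down(1.744))
pick((.481,.084),1.744,-.018,1.744)
from scipy.spatial.transform import Rotation as Ro
bot.move_to([.472,-.33,.36],down(.03))
snap("wrist","w2.png",None,1.25)
print(get_obs()['t'])
E
```

```text
lower True [ 0.506 -0.362  0.031]
grip 0.02007201698941757 25.000144243240356
up 17.7833 0.019676765201308996 24.99966412782669 [ 0.112  0.147  1.639 -0.     1.359 -0.061]
19.3167
```

View pics/w2.png

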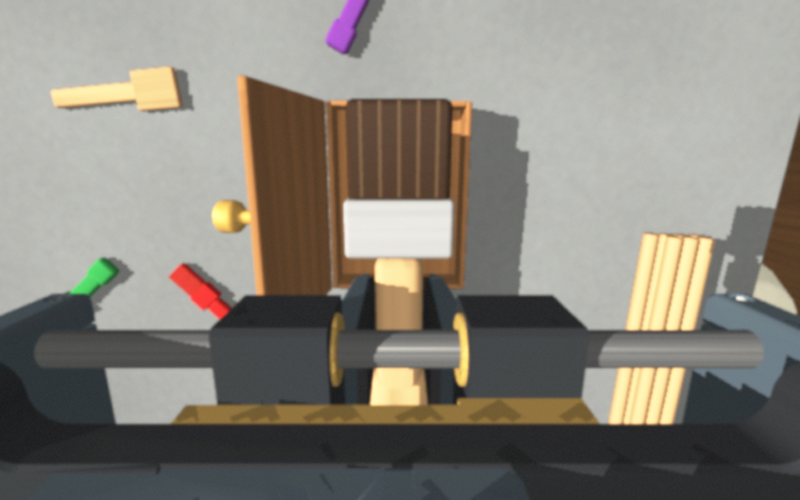

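```bash
python3 - <<'E'
from h import *
from scipy.spatial.transform import Rotation as Ro
R=Ro.from_rotvec([.3,0,0]).as_matrix()@down(.03)
p=(.472,-.318)
bot.move_to([p[0],-.35,.33],R)
bot.move_straight([*p,.22],.2)
lower(p,.05,.034,6)
bot.command_gripper(.028); bot.pause(.2)
print(get_obs()['wrist_force'])
bot.move_straight([p[0],p[1]-.003,.10],.15)
bot.move_straight([p[0],-.36,.30],.25)
snap("wrist","x.png")
bot.move_to([.55,-.05,.30],down(1.713))
snap("scene","s3.png",(180,100,320,220),5)
pick((.598,.004),-1.4285,0,1.713,width=.05,z=.0245)
p=(.505,.331)
bot.move_to([*p,.25],down(3.19))
print(get_obs()['t'])
E
```

```text
lower True [ 0.472 -0.318  0.035]
[-0.06  -0.179 -0.21 ]
grip 0.0194263497717766 24.949977099895477
up 28.9833 0.01966327511684252 24.94700789451599 [-0.013  0.327  1.398  0.     1.42  -0.155]
30.275
```

View pics/s3.png

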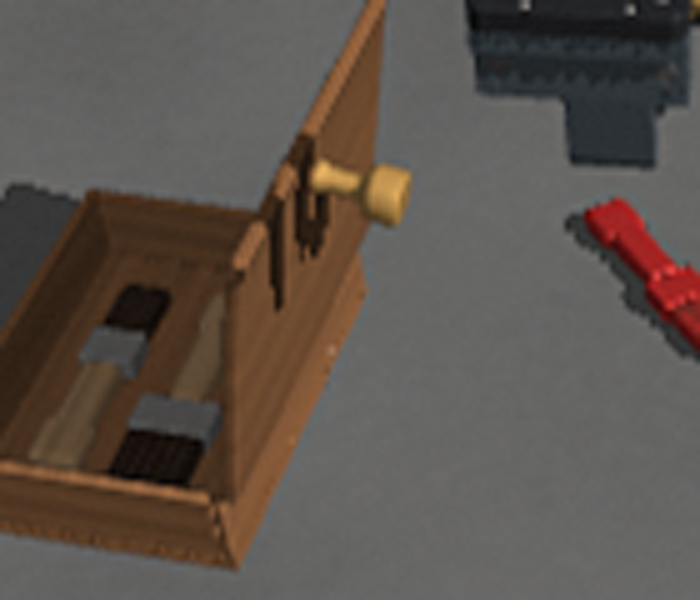

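Both brushes lie flat in the box: the narrow from (140,300) to (50,450), and the wide from (210,300) to (150,460). The paddle is held over the tray, so I'll place it and then push the lid.

```bash
python3 - <<'E'
from h import *
p=(.505,.331)
lower(p,.04,.0275,6)
bot.command_gripper(.045); bot.pause(.1)
bot.move_straight([*p,.30],.25)
snap("scene","s4.png",(400,150,540,280),4)
bot.command_gripper(0,10)
R=down(1.57)
bot.move_to([.525,-.15,.33],R)
snap("wrist","w4.png",None,1.25)
print(get_obs()['t'],get_obs()['q'])
a=cv2.imread("pics/s4.png");b=cv2.imread("pics/w4.png");b=cv2.resize(b,(640,400))[:,:]
c=np.zeros((600,800,3),np.uint8);c[:400,160:800]=b;c[400:,:215]=cv2.resize(a,(215,200));cv2.imwrite("pics/c4.png",c)
E
```

```text
lower True [0.506 0.331 0.028]
36.1833 [-0.298  0.23   1.457  0.     1.456 -0.299]
```

View pics/c4.png

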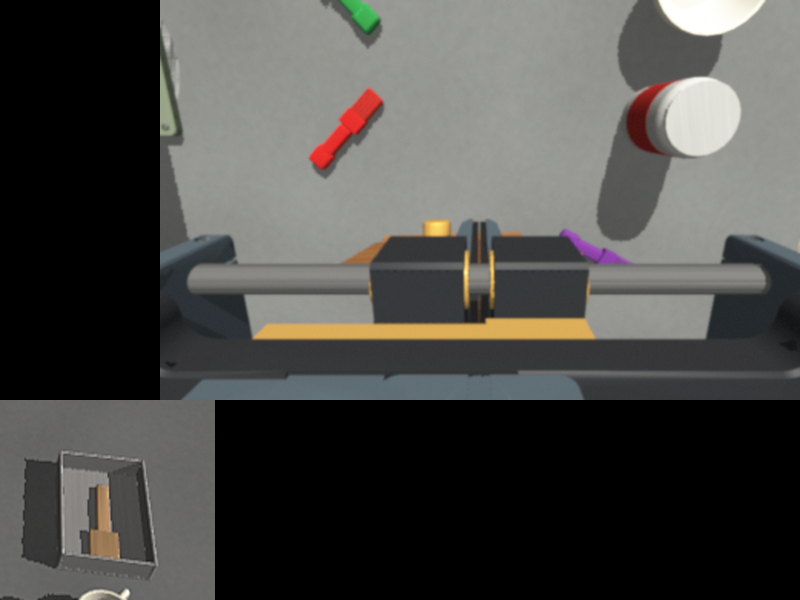

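The paddle lies flat in the tray (crop (103,520)). The closed fingers are clear of the knob at (437,228) in x. Closing the lid along its arc.

```bash
python3 - <<'E'
from h import *
H=np.array([-.2475,.05]);r=.135;X=.525;m=0
bot.move_straight([X,-.15,.19],.2)
bot.move_straight([X,-.175,.19],.2)
def tcp(th):
    c=H+r*np.array([-np.cos(th),np.sin(th)])+.008*np.array([np.sin(th),np.cos(th)])
    return [X,c[0]+.016,c[1]+.022]
for th in np.linspace(1.57,.12,11):
    hit=bot.move_straight(tcp(th),.08,guard=25)
    f=get_obs()['wrist_force'];m=max(m,np.linalg.norm(f))
    if hit: print("hit",th,f);break
print(m,f,get_obs()['t'])
snap("side","d5.png",(310,120,450,220),5)
E
```

```text
1.003865736007069 [ 0.638  0.444 -0.308] 42.0167
```

View pics/d5.png

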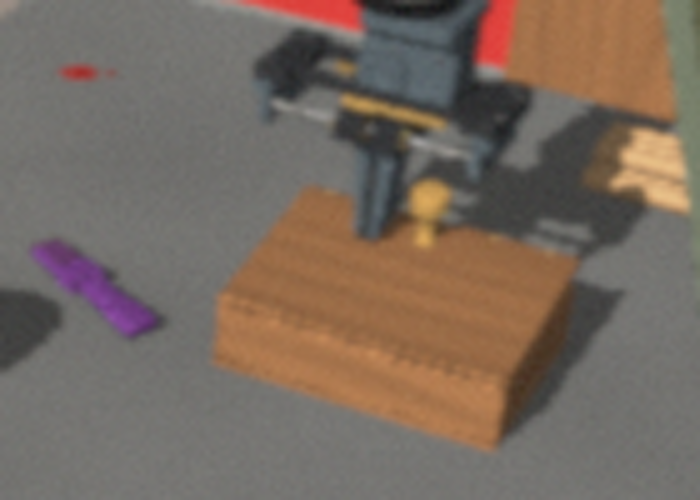

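The lid follows the fingers and is nearly shut, with the tips at (370,235) beside the knob at (430,200). I'll press it home slowly.

```bash
python3 - <<'E'
from h import *
p=get_obs()['ee_pos']
hit=bot.move_straight([p[0],p[1],.066],.02,guard=15)
bot.pause(.3)
o=get_obs();print(hit,o['ee_pos'],o['wrist_force'])
bot.move_straight([p[0],p[1],.30],.2)
bot.pause(.2);snap("scene","s6.png",(150,90,520,330),2.1);print(get_obs()['t'])
E
```

```text
True [ 0.525 -0.365  0.081] [-0.768 -0.375  5.635]
44.75
```

View pics/s6.png

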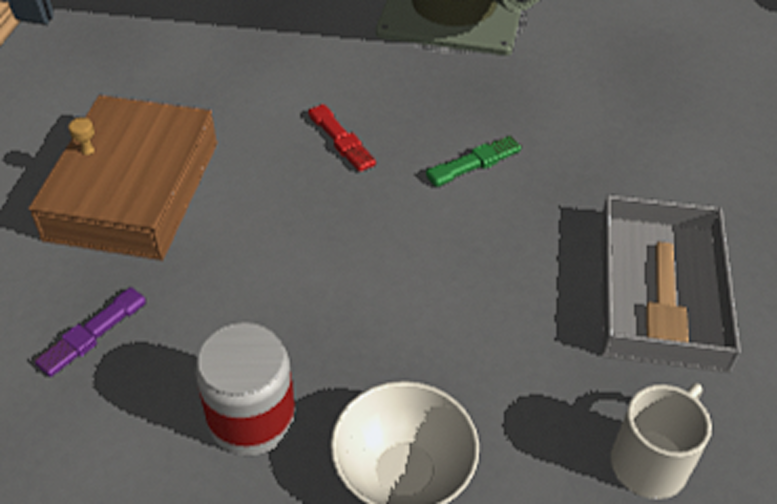

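The lid is shut flat on the rim: it met solid contact with the fingertips at z≈0.059. The paddle is in the tray, and the tin, bowl and mug haven't moved.

```bash
python3 -c "
from station import bot
print(bot.job_done())"
```

```text
the job is handed in; nothing more can be done
None
```

Both brushes are in the box with its lid gently shut, the paddle lies flat in the tray, the tin, bowl and mug were left alone, and the job is handed in at about 45 s.

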